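# Clamp the nail gauge in its tray and hold tray and ball over the nail anvil

### The job

Get the inspection tray ready and bring it to the nail anvil. First take the spring clamp off the wall of the nail box and let it close over the top edge of the bronze nail gauge and the tray's back board together, so that the gauge cannot fall out; then carry the tray by its raised grip, never so tipped or jolted that the loose steel test ball leaves its pocket, and end the program still holding it there in the gripper: level and still, the ball's pocket over the middle of the anvil's flat face and the tray's underside about five centimetres above it. Leave the other things on the bench where they are.

Things in the scene. Friction and masses are not known exactly. Their poses are not given: they have to be found in the camera images.
- tray: loose oak tray, 0.36 kg empty (30 % more or less): deck 250 x 110 x 12 mm with 8 mm high edge strips. Origin on the underside, straight below the middle of the raised grip, near the loaded tray's balance point; x along the tray's length (deck from -114 to +136 mm), z up. The gauge's slot and back board stand at x = -100 mm, the ball pocket is at x = +100 mm
- tray_grip (a point): middle of the tray's raised grip, a wooden bar 56 mm long (along the tray's x), 14 mm wide (tray y) and 18 mm high, 109 mm above the tray's underside, on two iron posts 46 mm apart; free space below it and beside it in y
- pocket (a point): where the ball's centre is when it lies in the middle of its pocket: 100 mm from the grip along tray x, 23.5 mm above the tray's underside. The pocket is a flat round recess, 32 mm across and 3.5 mm deep, in the deck; the ball can roll about 6 mm to each side in it, and climbs out if the tray is tipped by more than about 20 degrees
- ball_center (a point): centre of the loose steel test ball, 30 mm in diameter, 110 g, lying in the pocket
- clip_spot (a point): where the clamp belongs: middle of the stack of back board and gauge (9.5 to 11 mm thick together along tray x), at the gauge's top edge, 58 mm above the tray's underside. The board (5.5 mm thick, 82 mm wide along tray y, its top 3 mm below the gauge's) is on the side away from the grip; the gauge stands against its inner face
- gauge: loose bronze nail gauge, an upright plate 70 mm wide (its y), 4 mm thick (its x), 46 mm high, 85 g, narrow notches in its upper corners and a plain middle 34 mm wide; it stands on the deck in the tray's slot behind a 10 mm high lip. Origin in the middle of its lower edge; axes parallel to the tray's
- clamp: steel spring clamp, 75 g, 96 mm high, handles 18 mm wide along its y, standing jaws down over the nail box's wall, its tips 24 mm below the wall's top. Origin midway between the jaw tips; z up to the handles; jaws open along its x. The frame belongs to the +x half, which leans q/2 out of the middle plane at joint value q. Jaw pads 14 mm high, 22 mm wide
- clamp_hinge (a point): the clamp's hinge pin (radius 6 mm), 42 mm above the jaw tips. Above it the two flat handles reach to 96 mm above the tips. With the clamp on the wall they measure 37 mm over the outsides 77 mm above the tips, and 46 mm at their ends; squeezed together along the clamp's x until parallel, 22 mm, and the jaws gape 25 mm. The squeeze takes about 9 to 13 N
- clamp_jaw (a joint): opening angle of the spring clamp, rad: 0 when the pads close on 9 mm (the nail box's wall), about 0.01 to 0.05 on board and gauge, 0.42 fully open (a stop, handles parallel), -0.22 shut on nothing. The spring shuts it (7 N at the pads at 0)
- nail_box: open oak nail box, fixed to the bench, 130 (its x) x 170 (its y) x 62 mm high, walls 9 mm, one divider; origin in the middle of its underside. The clamp sits on its wall at x = -65 mm
- anvil: small iron bench anvil for nails, fixed, 100 mm high, flat steel face 130 mm (its x) by 50 mm, an 80 mm horn beyond the face toward its +x; origin in the middle of its foot's underside
- anvil_face (a point): middle of the anvil's flat face, 100 mm above the bench
- crock: stoneware crock, 132 mm across, 120 mm high, bystander; origin in the middle of its underside
- nail1: black iron nail 110 mm long, 16 mm head, lying, bystander
- nail2: black iron nail 110 mm long, 16 mm head, lying, bystander
- nail3: black iron nail 110 mm long, 16 mm head, lying, bystander
- wrench: steel scroll wrench, a flat bar 230 mm long with two short upright prongs, 44 mm high, lying, bystander
- hammer: hammer, 270 mm long, lying, bystander
Not all that is in view belongs to the job. Leave any pink look-alike of the clamp alone. What is shaped like the anvil but pink is not meant.

How it is judged:
By the outcome, as a careful person would: the job done as asked, in the order asked, and still so for the second after the job is handed in, while the arm keeps its last pose, push and grip.
It also fails if it takes over 59 s, if anything falls off the work surface, if the arm or the gripper's body presses on something with over 40 N, if the wrist force passes 120 N, or if a joint passes its speed limit or range.

### The arm

A 7-joint arm with a two-finger parallel gripper is mounted at the origin on the work surface. World frame = base frame: x ahead of the robot, y to its left, z up, the work surface at z = 0. Lengths are in m, angles in rad, forces in N, time in s.
With the tool pointing down it reaches from about 0.425 to 0.875 m from the base axis. Payload 4.7 kg.
Tool frame: the origin (TCP) lies where the fingers leave the gripper's body, on its centre line; the fingertips stand 70 mm ahead of it and the grasp point (between the pads) lies 51 mm ahead of it; z points along the fingers, y is the line along which they close (so a half turn about z gives the same grasp; the last joint's range is limited). The gripper opens to 87 mm and grips with 3 to 60 N. Pads are 19 mm wide; open, the fingers measure 117 mm over their backs; the gripper's body (75 mm by 190 mm) begins 51 mm behind the grasp point.
Start: joints at [-1.153, 0.321, -0.07, 1.45, 0.023, 1.371, -0.057], TCP at [0.255, 0.598, 0.292] pointing down, gripper open.
Joint ranges: [-2.86, 2.86], [-0.3, 2.09], [-1.38, 1.24], [0.06, 2.45], [-1.56, 4.7], [0.09, 2.05], [-2.69, 2.69]. Speed limits (rad/s): [2.57, 2.57, 3.14, 3.14, 3.14, 3.14, 3.14].

### API

Orientations are given as a rotation vector (axis times angle).
In Python, from bench import ctrl gives the robot as it stands.
- The arm moves only by the tool play_rows, never from a script. Its argument "increments" is a list that holds one entry, the list of rows, each a list of 7 numbers: the shift along the tool's x, y, z as a fraction of full scale, then the turn, a rotation vector about the tool's x, y, z as a fraction of full scale, then the gripper command: -1 is shut, 1 is fully open, values between are in proportion. A call has 1 to 8 rows; each row is the pose to reach, as a shift and turn from the pose commanded when the call began, along the tool's axes at that moment; what a row does not reach only later rows make up. Full scale, the value 1, is 0.1 m for a shift and 90 degrees for a turn. A row lasts 1/10 s, in which the tool goes at most 50 mm and 8.59 degrees, less where a joint would pass 70% of its speed; a pose out of reach is approached as far as the arm can. A call with a number of a shift or a turn outside -1 to 1 is refused whole. A call with a gripper value outside its range is refused whole. The fingers move at their own pace and stop on an object; "squeeze" is the grip in N (left out, the last holds). Time passes only in rows, so rows that repeat a pose let the fingers close. It gives the time, the measured TCP pose, the force, the opening and the grip force at its end, in the units of the state.
- ctrl.get_state(): the state, without advancing time (a new reading comes with each control period).
- ctrl.get_image(name): name is "side" or "top"; returns the picture (400x640x3 uint8, red, green, blue); there is no depth.
- ctrl.get_calibration(name): a dict with "vertical_fov" (degrees; the focal length in pixels is half the picture's height over the tangent of half this angle, whatever the lens; pixels are square), "cx", "cy" (the principal point, pixels), "dist_coeffs" ([k1, k2, p1, p2, k3] as OpenCV has them; the pictures are not rectified), "R" (3x3) and "t" (3): a world point X has camera coordinates R X + t. Camera axes: x right, y down, z forward; pixel columns grow to the right and rows downward; lengths in m; the calibration is good to about 2 mm. A picture is of the moment at which its call begins. get_calibration takes no time and is no camera call.
- ctrl.close_job(): hands the job in; it is judged then, once.
The state is a dict: "time": time; "joint_positions": joint angles; "qd": joint speeds; "joint_torque": joint torques, N m; "position": TCP position; "tool_rot": TCP orientation; "ft_force": force on the tool from outside, world axes, zero at the start; "torque": the same for the moment, N m; "grip_width": opening from 0.0 (shut) to 1.0 (fully open); "grip_force": force on a finger pad.
Only numpy, scipy, OpenCV 4.12 (cv2) and the standard library are available. Lean on these libraries where they do the work, as an engineer would, in place of code of your own. Each camera call takes 0.05 s, during which the arm holds its last target. There are 200 camera calls.

## Working session

There is one attempt and no reset: what is moved stays moved. The work goes in short steps, Python scripts to look and compute and a tool call to move; the robot and the scene stay as the last step left them, time stands still between calls to the robot, and variables do not carry over. Pictures are saved under pics/ and viewed, at most 10 in all, crops included, and the job is handed in when it is done.

Besides the shell and the picture viewer there is one more tool, called in YAML: its name, and indented under it one key for each argument. play_rows: Moves the arm, as the interface text tells. Shift numbers are shares of 0.1 m and turn numbers shares of 90 degrees, none past 1 either way. Its arguments: {"type":"object","properties":{"increments":{"type":"array"},"squeeze":{"type":"number"}},"required":["increments"]}

```bash
mkdir -p pics; ls
python3 - <<'E'
from bench import ctrl
import cv2,numpy as np
for n in("top","side"):
    im=ctrl.get_image(n); cv2.imwrite(f"pics/{n}0.png",im[:,:,::-1])
    c=ctrl.get_calibration(n); print(n,{k:np.round(v,4).tolist() for k,v in c.items()})
    print('cam pos',-np.array(c['R']).T@np.array(c['t']))
print(ctrl.get_state())
E
```

```text
pics
top {'vertical_fov': 43.2099, 'cx': 311.5317, 'cy': 195.5418, 'dist_coeffs': [-0.0605, 0.0, 0.0, 0.0, 0.0], 'R': [[-0.0196, -0.9998, -0.0075], [-0.9987, 0.0199, -0.0459], [0.046, 0.0066, -0.9989]], 't': [-0.0816, 0.5106, 1.5321]}
cam pos [ 0.43782467 -0.10185591  1.55323673]
side {'vertical_fov': 50.9448, 'cx': 316.4653, 'cy': 201.3712, 'dist_coeffs': [0.031, 0.0, 0.0, 0.0, 0.0], 'R': [[0.7016, -0.7126, -0.0018], [-0.4938, -0.4843, -0.7222], [0.5138, 0.5076, -0.6917]], 't': [-0.4158, 0.2731, 0.958]}
cam pos [-0.06568211 -0.65027921  0.85909139]
{'time': 0.1, 'joint_positions': array([-1.15290043,  0.32177621, -0.07007919,  1.45157525,  0.02260856,
        1.37077742, -0.05691133]), 'qd': array([ 0.00097023,  0.00029152,  0.00047704, -0.00411411, -0.00073155,
       -0.00116551,  0.00071115]), 'joint_torque': array([ 2.67871928e-04, -4.92572629e+01, -4.05472554e-01, -3.13397491e+01,
       -6.40022568e-02,  3.94211872e-02,  5.30701482e-05]), 'position': array([0.25528833, 0.59735875, 0.2912418 ]), 'tool_rot': array([-6.29909731e-01, -3.07753868e+00,  2.71978882e-03]), 'ft_force': array([-0.02483788,  0.11902445, -0.72300886]), 'torque': array([ 0.03549058, -0.0452016 ,  0.0382108 ]), 'grip_force': 0.0, 'grip_width': 1.0016005104052492}
```

View pics/top0.png

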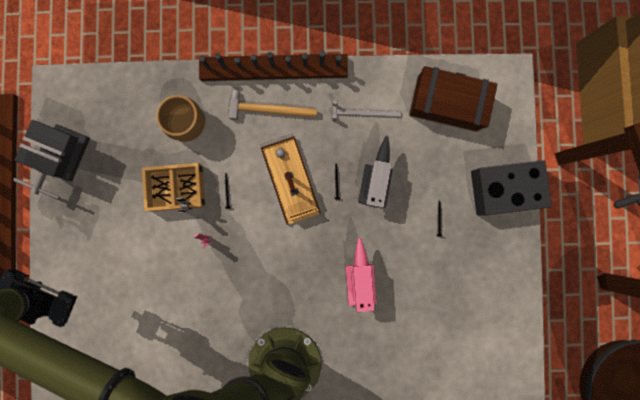

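View pics/side0.png

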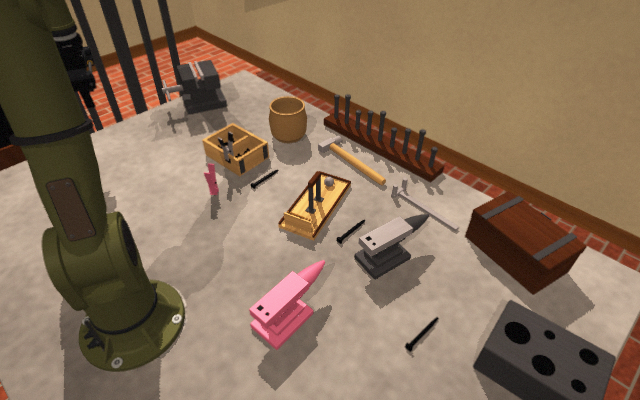

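The top view shows the nail box near (173,188), with the clamp on its lower wall near (184,206). The tray is at (290,180), with the ball at (281,153) and the grip at (292,184). The true anvil's face is near (376,182), and the pink ones are decoys. Next, an enlarged view.

```bash
cat > h.py <<'E'
import cv2,numpy as np
from scipy.spatial.transform import Rotation as Rn
try:
    from bench import ctrl
except Exception: pass
def cal(n):
    c=ctrl.get_calibration(n); f=200/np.tan(np.radians(c['vertical_fov'])/2)
    return np.array([[f,0,c['cx']],[0,f,c['cy']],[0,0,1.]]),np.array(c['dist_coeffs'],float),np.array(c['R']),np.array(c['t'])
def ray(n,px):
    K,d,R,t=cal(n); p=cv2.undistortPoints(np.array([[px]],float),K,d)[0,0]
    return -R.T@t, R.T@np.array([p[0],p[1],1])
def onz(n,px,z):
    o,v=ray(n,px); return o+v*(z-o[2])/v[2]
def tri(pt,ps):
    A=np.zeros((3,3));b=np.zeros(3)
    for n,p in(("top",pt),("side",ps)):
        o,v=ray(n,p);v=v/np.linalg.norm(v);P=np.eye(3)-np.outer(v,v);A+=P;b+=P@o
    return np.linalg.solve(A,b)
def proj(n,X):
    K,d,R,t=cal(n); return cv2.projectPoints(np.atleast_2d(X).astype(float),cv2.Rodrigues(R)[0],t,K,d)[0][:,0]
def crop(im,x0,y0,w,h,s):
    c=cv2.resize(im[y0:y0+h,x0:x0+w],None,fx=s,fy=s,interpolation=cv2.INTER_CUBIC)
    for x in range((x0+9)//10*10,x0+w,10): cv2.line(c,(int((x-x0+.5)*s),0),(int((x-x0+.5)*s),12 if x%50==0 else 5),(0,255,0),1)
    for y in range((y0+9)//10*10,y0+h,10): cv2.line(c,(0,int((y-y0+.5)*s)),(12 if y%50==0 else 5,int((y-y0+.5)*s)),(0,255,0),1)
    return c
E
python3 - <<'E'
import cv2,numpy as np
from h import crop
t=cv2.imread('pics/top0.png');s=cv2.imread('pics/side0.png')
a=np.hstack([crop(t,140,155,66,65,6),crop(t,255,130,66,98,6)[:390]]) if 0 else None
cv2.imwrite('pics/c1.png',np.hstack([crop(t,138,155,70,100,6)[:600,:400],crop(t,256,130,66,100,6)[:600,:400]]))
cv2.imwrite('pics/c2.png',np.vstack([crop(s,200,115,80,60,5)[:300,:400],crop(s,273,165,80,60+18,5)[:300,:400]]) if 0 else np.hstack([crop(s,200,115,72,100,5.5)[:540],crop(s,273,162,72,100,5.5)[:540]]))
E
```

```text
(no output)
```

View pics/c1.png

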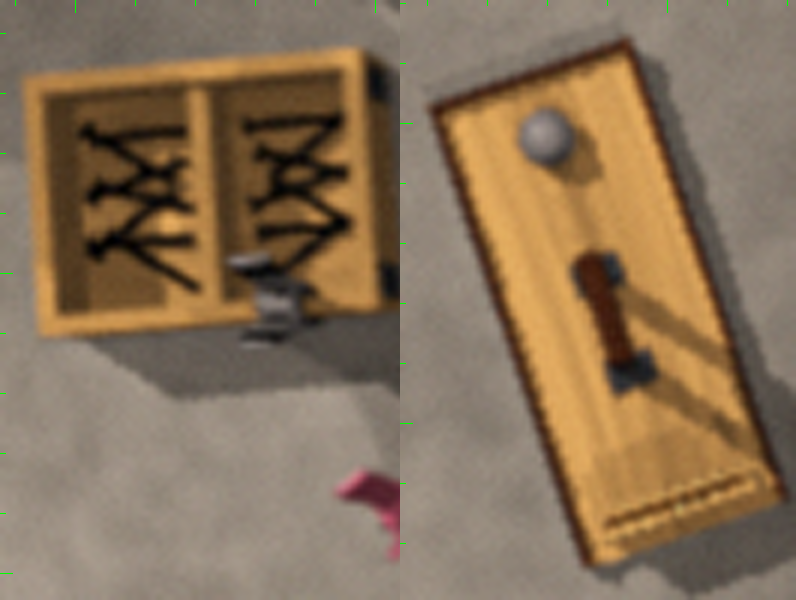

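View pics/c2.png

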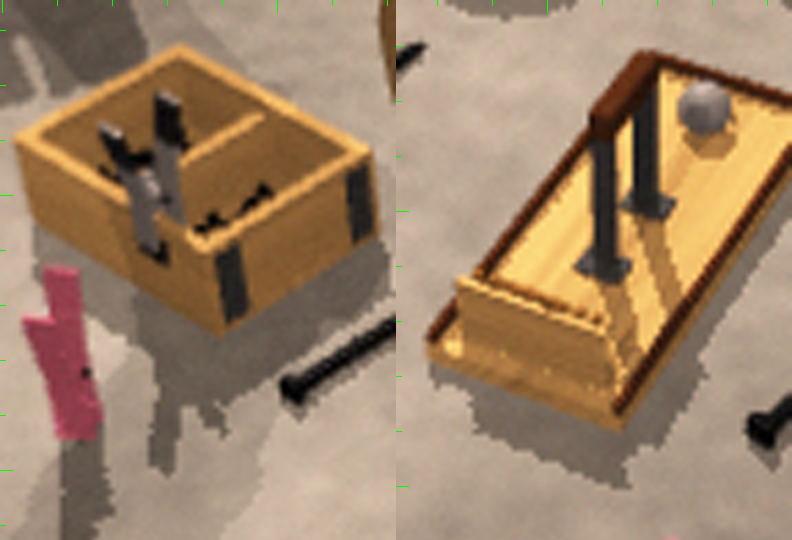

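The crops give the box corners, clamp hinge and handles, tray corners, grip ends and ball for pose fitting. The anvil needs a crop of its own.

Run:
```python
import cv2,numpy as np
from h import *
t=cv2.imread('pics/top0.png');s=cv2.imread('pics/side0.png')
cv2.imwrite('pics/c3.png',np.hstack([crop(t,350,130,50,90,6),crop(s,345,205,83,90,6)[:540]]))
from scipy.optimize import least_squares as LS
T=lambda u,v:((u-400+.5)/6-.5+256,(v+.5)/6-.5+130)
S=lambda u,v:((u-396+.5)/5.5-.5+273,(v+.5)/5.5-.5+162)
obs=[("top",T(432,108),(.136,.055,.02)),("top",T(630,40),(.136,-.055,.02)),("top",T(787,500),(-.114,-.055,.02)),("top",T(590,566),(-.114,.055,.012)),
("top",T(590,262),(.024,0,.118)),("top",T(622,365),(-.028,0,.118)),
("side",S(460,278),(-.103,.041,.055)),("side",S(607,325),(-.103,-.041,.055)),("side",S(430,345),(-.114,.055,.012))]
def fit(obs,x0):
    def f(p):
        r=[]
        for n,px,X in obs:
            W=np.array([*p[:2],0])+Rn.from_euler('z',p[2]).apply(X); r+=list(proj(n,W)[0]-px)
        return r
    q=LS(f,x0,loss='soft_l1'); print(np.round(q.x,4),np.round(np.reshape(q.fun,(-1,2)),1).tolist()); return q.x
tr=fit(obs,[.5,0,.3])
print('ball',tri(T(547,137),S(705,108)), 'pocket',np.array([*tr[:2],0])+Rn.from_euler('z',tr[2]).apply([.1,0,.0235]))
B=lambda u,v:((u+.5)/6-.5+138,(v+.5)/6-.5+155)
C=lambda u,v:((u+.5)/5.5-.5+200,(v+.5)/5.5-.5+115)
bx=fit([("top",B(22,77),(.065,.085,.062)),("top",B(362,47),(.065,-.085,.062)),("top",B(40,337),(-.065,.085,.062)),("top",B(378,308),(-.065,-.085,.062)),
("side",C(17,135),(-.065,.085,.062)),("side",C(180,46),(.065,.085,.062)),("side",C(375,152),(.065,-.085,.062)),("side",C(205,250),(-.065,-.085,.062))],[.5,.35,0])
print('hinge',tri(B(280,300),C(148,185)),'h1',tri(B(265,338),C(110,130)),'h2',tri(B(250,263),C(168,98)))
```

```text
[ 0.5482 -0.0323  0.3211] [[-0.9, -0.5], [0.0, -1.1], [1.2, -0.7], [0.1, 0.4], [0.1, -0.7], [0.8, -0.7], [-1.4, 0.3], [-0.9, 1.5], [-1.4, 0.1]]
ball [6.43274585e-01 1.84757249e-04 2.26184399e-02] pocket [ 0.64304064 -0.00070446  0.0235    ]
[0.5429 0.325  0.0625] [[0.7, -0.5], [0.1, -0.3], [0.5, -0.5], [0.5, -0.4], [-1.5, -0.0], [-0.4, -0.7], [-0.9, -0.7], [-0.7, 0.5]]
hinge [0.48583903 0.28154041 0.0833044 ] h1 [0.46619337 0.27603621 0.13303757] h2 [0.50434143 0.28098625 0.13265729]
```

View pics/c3.png

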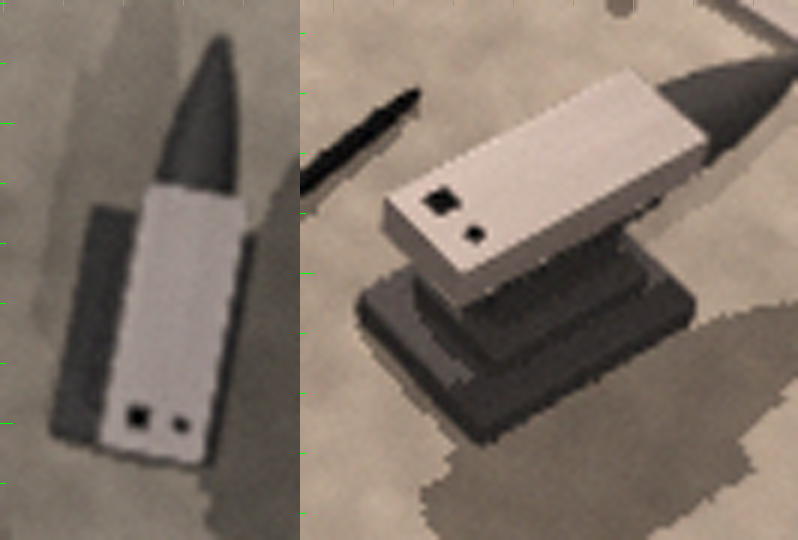

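```bash
cat >> h.py <<'E'
def go(target,phi,pos=None,rot=None):
    s=ctrl.get_state(); pos=s['position'] if pos is None else np.array(pos); R0=Rn.from_rotvec(s['tool_rot'] if rot is None else rot)
    c,q=np.cos(phi),np.sin(phi); R1=Rn.from_matrix(np.array([[-q,c,0],[c,q,0],[0,0,-1.]]))
    y=R0.as_matrix()[:,1]
    print('t',round(s['time'],2),'pos',np.round(s['position'],4),'phi',round(np.arctan2(y[1],y[0]),4),'w',round(s['grip_width'],3),'gf',round(s['grip_force'],1),'F',np.round(s['ft_force'],1))
    print('shift/0.1',np.round(R0.inv().apply(np.array(target)-pos)/.1,3),'turn/90',np.round((R0.inv()*R1).as_rotvec()/(np.pi/2),3))
E
python3 - <<'E'
from h import *
from scipy.optimize import least_squares as LS
T=lambda u,v:((u+.5)/6-.5+350,(v+.5)/6-.5+130)
S=lambda u,v:((u-300+.5)/6-.5+345,(v+.5)/6-.5+205)
L=[(-.065,.025),(.065,.025),(.065,-.025),(-.065,-.025)]
t=[T(100,443),T(148,183),T(245,197),T(205,465)];s=[S(385,205),S(630,70),S(706,138),S(460,270)]
def f(p):
    W=np.array([[p[0],p[1],.1]]*4)+Rn.from_euler('z',p[2]).apply([(a,b,0) for a,b in L])
    return np.r_[(proj('top',W)-t).ravel(),(proj('side',W)-s).ravel()]
q=LS(f,[.55,-.2,-.2],loss='soft_l1');print(np.round(q.x,4),np.round(q.fun,1))
a=q.x
print('grip tgt',a[:2]-.1*np.array([np.cos(.3211),np.sin(.3211)]))
go([.4852,.280,.25],.0625)
E
```

```text
[ 0.5374 -0.2885 -0.198 ] [ 0.7  0.1  0.4 -0.8  1.3 -0.1  0.3 -0.5 -1.1 -1.4 -1.2 -0.7 -0.   0.
 -0.2  1.1]
grip tgt [ 0.44251099 -0.32006051]
t 0.1 pos [0.2553 0.5974 0.2912] phi 1.167 w 1.002 gf 0.0 F [-0.   0.1 -0.7]
shift/0.1 [-3.361 -2.014  0.416] turn/90 [-0.001  0.001  0.703]
```

play_rows:
  increments:
    - [[-0.15,-0.09,0,0,0,0,1],[-0.35,-0.21,0,0,0,0,1],[-0.6,-0.36,0,0,0,0,1],[-0.9,-0.54,0,0,0,0,1]]

```text
time: 0.5
position: [0.3175, 0.5111, 0.2919]
tool_rot: [-0.629, -3.078, 0.001]
ft_force: [-0.1, -1.0, -0.1]
grip_width: 1.0
grip_force: 0.0
```

play_rows:
  increments:
    - [[-0.3,-0.18,0,0,0,0,1],[-0.6,-0.36,0,0,0,0,1],[-0.9,-0.54,0,0,0,0,1]]

```text
time: 0.8
position: [0.3799, 0.4249, 0.2922]
tool_rot: [0.632, 3.077, -0.001]
ft_force: [0.7, 0.5, 0.4]
grip_width: 0.997
grip_force: 0.0
```

play_rows:
  increments:
    - [[-0.3,-0.18,0,0,0,0,1],[-0.6,-0.36,0,0,0,0,1],[-0.9,-0.54,0,0,0,0,1]]

```text
time: 1.1
position: [0.4411, 0.3398, 0.2922]
tool_rot: [0.632, 3.077, -0.001]
ft_force: [0.2, 0.3, -0.8]
grip_width: 0.999
grip_force: 0.0
```

play_rows:
  increments:
    - [[-0.25,-0.15,0.05,0,0,0.09,1],[-0.45,-0.27,0.1,0,0,0.18,1],[-0.6,-0.35,0.2,0,0,0.27,1],[-0.66,-0.39,0.3,0,0,0.36,1],[-0.66,-0.39,0.4,0,0,0.45,1],[-0.66,-0.39,0.4,0,0,0.54,1],[-0.66,-0.39,0.4,0,0,0.63,1],[-0.66,-0.39,0.4,0,0,0.7,1]]

```text
time: 1.9
position: [0.4855, 0.2791, 0.252]
tool_rot: [2.153, 2.288, -0.001]
ft_force: [0.8, -0.4, -0.0]
grip_width: 1.0
grip_force: 0.0
```

Run:
```python
from h import *
go([.4852,.280,.166],.0625)
```

```text
t 1.9 pos [0.4855 0.2791 0.252 ] phi 0.0609 w 1.0 gf 0.0 F [ 0.8 -0.4 -0. ]
shift/0.1 [ 0.009 -0.002  0.86 ] turn/90 [-0.     0.    -0.001]
```

play_rows:
  increments:
    - [[0,0,0.2,0,0,0,1],[0,0,0.45,0,0,0,0.5],[0,0,0.7,0,0,0,0.3],[0.01,0,0.86,0,0,0,0.2],[0.01,0,0.86,0,0,0,0.2],[0.01,0,0.86,0,0,0,0.2]]
  squeeze: 25

```text
time: 2.5
position: [0.4856, 0.2809, 0.1666]
tool_rot: [2.146, 2.294, -0.0]
ft_force: [1.2, 0.2, 0.8]
grip_width: 0.652
grip_force: 0.0
```

Run:
```python
from h import *
go([.4852,.280,.166],.0625)
t=ctrl.get_image('top');s=ctrl.get_image('side')
cv2.imwrite('pics/c4.png',np.hstack([crop(t,138,155,70,90,6),crop(s,195,90,60,90,6)])[:,:,::-1])
```

```text
t 2.5 pos [0.4856 0.2809 0.1666] phi 0.0666 w 0.652 gf 0.0 F [1.2 0.2 0.8]
shift/0.1 [-0.009 -0.005  0.006] turn/90 [0.    0.    0.003]
```

View pics/c4.png

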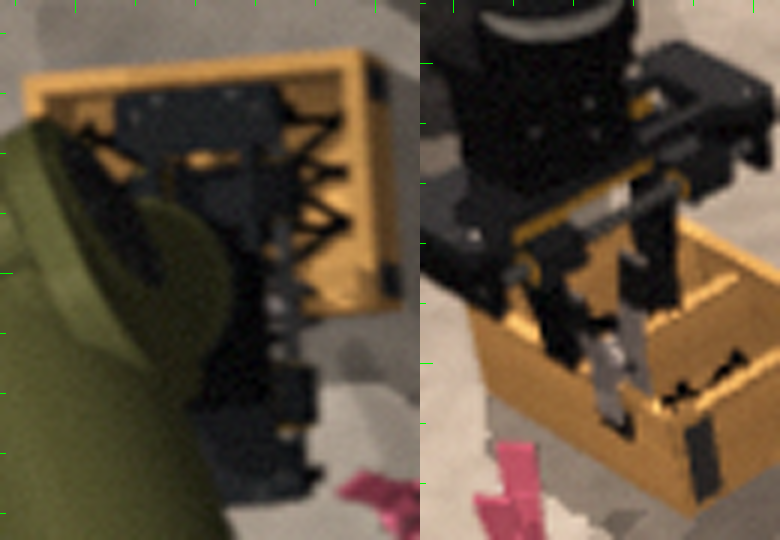

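Run:
```python
from h import *
p=np.array([.4856,.2809,.1666]);d=np.array([np.cos(.0666),np.sin(.0666),0]);e=np.array([-d[1],d[0],0])
def S(X): return np.round((proj('side',X)-[195,90]+.5)*6-.5+[420,0]).tolist()
def T(X): return np.round((proj('top',X)-[138,155]+.5)*6-.5).tolist()
for s in(-1,1):
    print('tip inner/outer',[S(p-[0,0,.07]+d*s*k) for k in(.0285,.0435)])
    print('tip side edges',[S(p-[0,0,.07]+d*s*.0285+e*k) for k in(-.0095,.0095)])
c=np.array([.4852,.28,.038])
print('clamp hinge',S(c+[0,0,.042]),T(c+[0,0,.042]))
for s in(-1,1): print('h end outer edges',[(S(c+[0,0,.096]+d*s*.023+e*k),T(c+[0,0,.096]+d*s*.023+e*k)) for k in(-.009,.009)])
```

```text
tip inner/outer [[[566.0, 357.0]], [[542.0, 371.0]]]
tip side edges [[[578.0, 364.0]], [[553.0, 350.0]]]
tip inner/outer [[[652.0, 306.0]], [[674.0, 294.0]]]
tip side edges [[[665.0, 314.0]], [[640.0, 299.0]]]
clamp hinge [[615.0, 359.0]] [[284.0, 303.0]]
h end outer edges [([[574.0, 299.0]], [[277.0, 347.0]]), ([[551.0, 285.0]], [[239.0, 350.0]])]
h end outer edges [([[646.0, 258.0]], [[270.0, 249.0]]), ([[622.0, 244.0]], [[232.0, 253.0]])]
```

The fingers straddle both handles as predicted: tips near (565,360) and (655,306) in the crop, hinge near (615,355). Now I'll squeeze.

play_rows:
  increments:
    - [[0,0,0,0,0,0,-1],[0,0,0,0,0,0,-1],[0,0,0,0,0,0,-1],[0,0,0,0,0,0,-1],[0,0,0,0,0,0,-1],[0,0,0,0,0,0,-1],[0,0,0,0,0,0,-1],[0,0,0,0,0,0,-1]]
  squeeze: 25

```text
time: 3.4
position: [0.4854, 0.2819, 0.1662]
tool_rot: [2.145, 2.295, -0.0]
ft_force: [0.1, -0.9, -0.9]
grip_width: 0.255
grip_force: 25.0
```

play_rows:
  increments:
    - [[0,0,-0.1,0,0,0,-1],[0,0,-0.3,0,0,0,-1],[0,0,-0.5,0,0,0,-1],[0,0,-0.7,0,0,0,-1],[0,0,-0.9,0,0,0,-1],[0,0,-0.9,0,0,0,-1]]

```text
time: 4.0
position: [0.4869, 0.2827, 0.2601]
tool_rot: [2.145, 2.294, 0.01]
ft_force: [0.3, -0.5, -1.7]
grip_width: 0.253
grip_force: 25.0
```

Run:
```python
from h import *
go([.4533,-.0639,.256],.3211)
```

```text
t 4.0 pos [0.4869 0.2827 0.2601] phi 0.0673 w 0.253 gf 25.0 F [ 0.3 -0.5 -1.7]
shift/0.1 [-3.436 -0.568  0.025] turn/90 [ 0.004 -0.002 -0.162]
```

play_rows:
  increments:
    - [[-0.1,-0.02,0,0,0,0,-1],[-0.3,-0.05,0,0,0,0,-1],[-0.6,-0.1,0,0,0,0,-1],[-0.9,-0.15,0,0,0,0,-1]]

```text
time: 4.4
position: [0.4755, 0.188, 0.2547]
tool_rot: [-2.146, -2.294, 0.005]
ft_force: [0.5, 0.7, -0.7]
grip_width: 0.254
grip_force: 25.0
```

play_rows:
  increments:
    - [[-0.3,-0.05,0,0,0,0,-1],[-0.6,-0.1,0,0,0,0,-1],[-0.9,-0.15,0,0,0,0,-1]]

```text
time: 4.7
position: [0.4661, 0.0969, 0.2549]
tool_rot: [-2.146, -2.292, 0.004]
ft_force: [0.6, 0.9, -0.5]
grip_width: 0.251
grip_force: 25.0
```

play_rows:
  increments:
    - [[-0.3,-0.05,0,0,0,0,-1],[-0.6,-0.1,0,0,0,0,-1],[-0.9,-0.15,0,0,0,0,-1]]

```text
time: 5.0
position: [0.4569, 0.0064, 0.2549]
tool_rot: [-2.146, -2.292, 0.003]
ft_force: [0.9, 0.0, -0.2]
grip_width: 0.252
grip_force: 25.0
```

play_rows:
  increments:
    - [[-0.25,-0.04,0,0,0,-0.04,-1],[-0.5,-0.08,0,0,0,-0.08,-1],[-0.68,-0.11,0,0,0,-0.12,-1],[-0.72,-0.12,0,0,0,-0.16,-1],[-0.72,-0.12,0,0,0,-0.16,-1],[-0.72,-0.12,0,0,0,-0.16,-1]]

```text
time: 5.6
position: [0.4505, -0.0637, 0.2554]
tool_rot: [-1.843, -2.542, 0.001]
ft_force: [-0.1, -0.2, -0.8]
grip_width: 0.25
grip_force: 25.0
```

Run:
```python
from h import *
go([.4533,-.0639,.256],.3211)
t=ctrl.get_image('top');s=ctrl.get_image('side')
cv2.imwrite('pics/c5.png',np.hstack([crop(t,256,130,66,100,6),crop(s,255,130,67,100,6)])[:,:,::-1])
```

```text
t 5.6 pos [ 0.4505 -0.0637  0.2554] phi 0.3163 w 0.25 gf 25.0 F [-0.1 -0.2 -0.8]
shift/0.1 [-0.01   0.026 -0.006] turn/90 [-0.001 -0.001 -0.003]
```

View pics/c5.png

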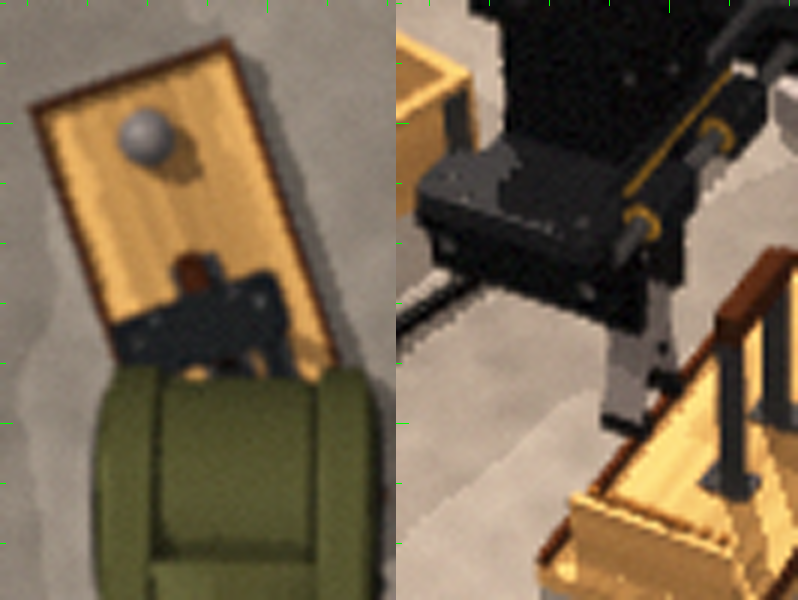

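Run:
```python
from h import *
p=np.array([.4505,-.0637,.2554]);a=.3163;d=np.array([np.cos(a),np.sin(a),0]);e=np.array([-d[1],d[0],0])
def S(X): return np.round((proj('side',X)-[255,130]+.5)*6-.5+[396,0])[0].tolist()
for o in(.124,.128,.132):
    print(o,'near jaw inner/outer tip edges',[S(p-[0,0,o]+d*s+e*k) for s in(-.0125,-.0165,.0125) for k in(.011,-.011)])
tr=np.array([.5482,-.0323,0]);R=Rn.from_euler('z',.3211)
print('board',[S(tr+R.apply(x)) for x in((-.105,.041,.055),(-.105,-.041,.055),(-.105,.041,.012))])
```

```text
0.124 near jaw inner/outer tip edges [[601.0, 409.0], [647.0, 425.0], [597.0, 415.0], [643.0, 431.0], [630.0, 373.0], [675.0, 389.0]]
0.128 near jaw inner/outer tip edges [[602.0, 416.0], [648.0, 432.0], [597.0, 422.0], [643.0, 438.0], [630.0, 380.0], [675.0, 396.0]]
0.132 near jaw inner/outer tip edges [[602.0, 423.0], [648.0, 439.0], [597.0, 429.0], [643.0, 445.0], [630.0, 387.0], [676.0, 403.0]]
board [[564.0, 500.0], [727.0, 558.0], [569.0, 566.0]]
```

play_rows:
  increments:
    - [[-0.01,0.03,0.1,0,0,0,-1],[-0.01,0.03,0.25,0,0,0,-1],[-0.01,0.03,0.4,0,0,0,-1],[-0.01,0.03,0.55,0,0,0,-1],[-0.01,0.03,0.6,0,0,0,-1],[-0.01,0.03,0.6,0,0,0,-1]]

```text
time: 6.3
position: [0.4542, -0.063, 0.1952]
tool_rot: [-1.84, -2.545, 0.003]
ft_force: [0.0, -0.2, -0.6]
grip_width: 0.256
grip_force: 25.0
```

Run:
```python
from h import *
go([.4543,-.0636,.164],.3211)
s=ctrl.get_image('side')
cv2.imwrite('pics/c6.png',crop(s,260,150,80,80,7)[:,:,::-1])
```

```text
t 6.3 pos [ 0.4542 -0.063   0.1952] phi 0.319 w 0.256 gf 25.0 F [ 0.  -0.2 -0.6]
shift/0.1 [-0.006 -0.     0.312] turn/90 [-0.001 -0.    -0.001]
```

View pics/c6.png

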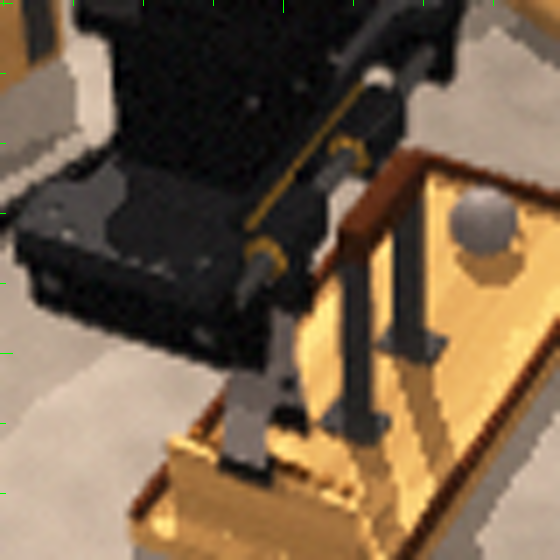

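The jaws straddle the board and gauge, with the near tip at crop (247,478) and the board's top edge running from (170,440) to (360,505). I'll nudge 2 mm toward the grip and lower.

play_rows:
  increments:
    - [[0,0.02,0,0,0,0,-1],[0,0.02,0.08,0,0,0,-1],[0,0.02,0.16,0,0,0,-1],[0,0.02,0.24,0,0,0,-1],[0,0.02,0.31,0,0,0,-1],[0,0.02,0.31,0,0,0,-1]]

```text
time: 6.95
position: [0.4557, -0.0626, 0.1639]
tool_rot: [-1.84, -2.544, 0.003]
ft_force: [0.8, 0.9, -1.3]
grip_width: 0.255
grip_force: 25.0
```

play_rows:
  increments:
    - [[0,0,0,0,0,0,-0.4],[0,0,0,0,0,0,-0.3],[0,0,0,0,0,0,-0.2],[0,0,0,0,0,0,-0.1],[0,0,0,0,0,0,0.1],[0,0,0,0,0,0,0.4],[0,0,0,0,0,0,0.5],[0,0,0,0,0,0,0.5]]

```text
time: 7.75
position: [0.457, -0.0625, 0.1655]
tool_rot: [1.84, 2.545, 0.001]
ft_force: [-1.0, -0.0, -0.5]
grip_width: 0.709
grip_force: 0.0
```

Run:
```python
from h import *
go([.5482,-.0323,.26],.3211)
s=ctrl.get_image('side')
cv2.imwrite('pics/c7.png',crop(s,260,150,80,80,7)[:,:,::-1])
```

```text
t 7.75 pos [ 0.457  -0.0625  0.1655] phi 0.3188 w 0.709 gf 0.0 F [-1.  -0.  -0.5]
shift/0.1 [ 0.001  0.962 -0.944] turn/90 [ 0.001  0.    -0.001]
```

View pics/c7.png

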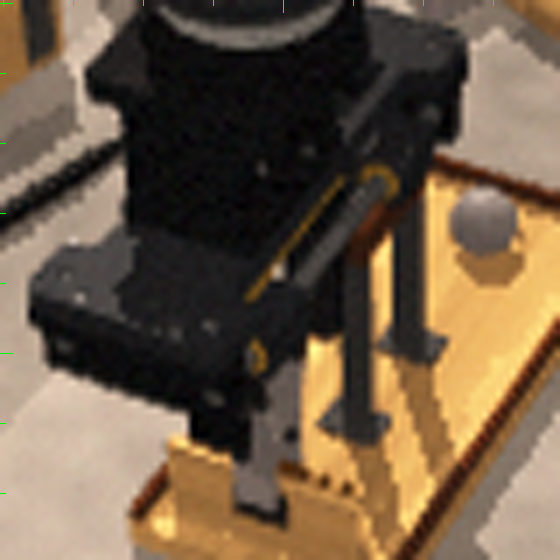

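The clamp sits on the back board near (265,500), and the tray and ball have not moved. I'll lift off and go to the grip.

play_rows:
  increments:
    - [[0,0,-0.15,0,0,0,0.5],[0,0,-0.35,0,0,0,0.5],[0,0,-0.6,0,0,0,0.5],[0,0,-0.85,0,0,0,0.8],[0,0,-0.95,0,0,0,1],[0,0,-0.95,0,0,0,1]]

```text
time: 8.4
position: [0.4575, -0.0626, 0.2615]
tool_rot: [1.839, 2.544, 0.004]
ft_force: [-0.1, -0.6, -0.2]
grip_width: 0.935
grip_force: 0.0
```

play_rows:
  increments:
    - [[0,0.15,0,0,0,0.06,1],[0,0.35,0,0,0,0.13,1],[0,0.6,0,0,0,0.2,1],[0,0.8,0,0,0,0.27,1],[0,0.95,0,0,0,0.34,1],[0,0.95,0,0,0,0.41,1],[0,0.95,0,0,0,0.48,1],[0,0.95,0,0,0,0.5,1]]

```text
time: 9.2
position: [0.5462, -0.0328, 0.2582]
tool_rot: [-2.677, -1.643, 0.005]
ft_force: [0.2, 0.4, 0.6]
grip_width: 0.996
grip_force: 0.0
```

play_rows:
  increments:
    - [[0,0,0,0,0,0.06,1],[0,0,0,0,0,0.13,1],[0,0,0,0,0,0.2,1],[0,0,0,0,0,0.27,1],[0,0,0,0,0,0.34,1],[0,0,0,0,0,0.41,1],[0,0,0,0,0,0.48,1],[0,0,0,0,0,0.5,1]]

```text
time: 10.0
position: [0.5461, -0.0328, 0.2584]
tool_rot: [3.102, 0.494, -0.004]
ft_force: [-0.8, -0.3, 0.7]
grip_width: 1.005
grip_force: 0.0
```

Run:
```python
from h import *
go([.5482,-.0323,.160],.3211-np.pi/2)
s=ctrl.get_image('side');t=ctrl.get_image('top')
a=cv2.imread('pics/side0.png')[:,:,::-1]
d=np.abs(s[165:245,275:355].astype(int)-a[165:245,275:355]).max(2)>40
print('changed px',d.sum()); ys,xs=np.nonzero(d[55:]); print(xs.min()+275,xs.max()+275,ys.min()+220,ys.max()+220) if len(xs) else 0
cv2.imwrite('pics/c8.png',np.hstack([crop(s,270,150,80,90,5)[:,:,::-1],crop(t,256,130,66,90,5)[:,:,::-1]]))
```

```text
t 10.0 pos [ 0.5461 -0.0328  0.2584] phi -1.2552 w 1.005 gf 0.0 F [-0.8 -0.3  0.7]
shift/0.1 [0.024 0.002 0.984] turn/90 [-0.     0.002 -0.003]
changed px 291
293 329 220 244
```

View pics/c8.png

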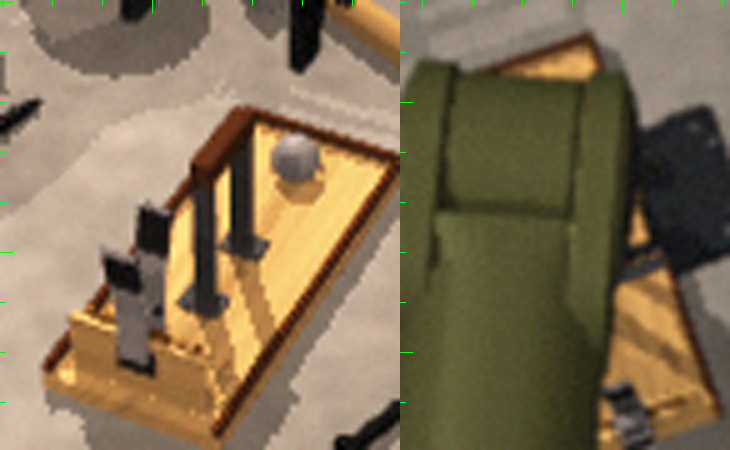

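The clamp stands across the board and gauge near crop (135,320), and the tray and ball are unchanged. Descending on the grip.

play_rows:
  increments:
    - [[0.02,0,0.15,0,0,0,1],[0.02,0,0.35,0,0,0,1],[0.02,0,0.55,0,0,0,1],[0.02,0,0.75,0,0,0,0.6],[0.02,0,0.9,0,0,0,0.2],[0.02,0,0.98,0,0,0,-0.1],[0.02,0,0.98,0,0,0,-0.3],[0.02,0,0.98,0,0,0,-0.4]]
  squeeze: 10

```text
time: 10.9
position: [0.5491, -0.0323, 0.1626]
tool_rot: [3.102, 0.499, 0.001]
ft_force: [-0.1, 0.8, 0.1]
grip_width: 0.629
grip_force: 0.0
```

play_rows:
  increments:
    - [[0,0,0,0,0,0,-0.5],[0,0,0,0,0,0,-0.58],[0,0,0,0,0,0,-0.64],[0,0,0,0,0,0,-0.7],[0,0,0,0,0,0,-0.8],[0,0,0,0,0,0,-1],[0,0,0,0,0,0,-1]]
  squeeze: 10

```text
time: 11.6
position: [0.5485, -0.0314, 0.1623]
tool_rot: [-3.101, -0.499, 0.001]
ft_force: [-0.6, 2.8, 1.8]
grip_width: 0.162
grip_force: 10.0
```

play_rows:
  increments:
    - [[0,0,0,0,0,0,-1],[0,0,0,0,0,0,-1],[0,0,0,0,0,0,-1],[0,0,0,0,0,0,-1]]
  squeeze: 50

```text
time: 12.0
position: [0.5486, -0.0316, 0.1624]
tool_rot: [-3.101, -0.499, 0.0]
ft_force: [-2.6, 3.2, 3.1]
grip_width: 0.152
grip_force: 50.0
```

play_rows:
  increments:
    - [[0,0,-0.01,0,0,0,-1],[0,0,-0.03,0,0,0,-1],[0,0,-0.06,0,0,0,-1],[0,0,-0.1,0,0,0,-1],[0,0,-0.15,0,0,0,-1],[0,0,-0.19,0,0,0,-1],[0,0,-0.22,0,0,0,-1],[0,0,-0.24,0,0,0,-1]]

```text
time: 12.8
position: [0.5489, -0.0322, 0.1867]
tool_rot: [-3.102, -0.499, -0.001]
ft_force: [0.9, -0.1, -5.6]
grip_width: 0.154
grip_force: 50.0
```

```bash
cat > ball.py <<'E'
from h import *
def ballfit():
    # predicted tray pose from tcp; report ball blob in side view vs prediction
    s=ctrl.get_state();R=Rn.from_rotvec(s['tool_rot']).as_matrix();o=s['position']-np.array([0,0,.1624])
    P=o+R[:,0]*.1+np.array([0,0,.0235]); im=ctrl.get_image('side'); c=proj('side',P)[0]
    x,y=np.round(c).astype(int); w=im[y-14:y+15,x-14:x+15].astype(int)
    m=((w.max(2)-w.min(2))<25)&(w.mean(2)>90)&(w.mean(2)<200)
    n,l,st,ce=cv2.connectedComponentsWithStats(m.astype(np.uint8)); k=l[14,14] or 1+np.argmax(st[1:,4])
    print('ball pred',np.round(c,1),'seen',np.round(ce[k]+[x-14,y-14],1),'area',st[k,4],'tilt deg',np.round(np.degrees(np.arccos(-R[2,2])),2))
    return P
E
python3 - <<'E'
from ball import *
ballfit(); go([.4425,-.3201,.3124],.3211-np.pi/2)
print('torque',ctrl.get_state()['torque'])
E
```

```text
ball pred [328.6 174.9] seen [329.2 174.9] area 18 tilt deg 0.03
t 12.85 pos [ 0.549  -0.0322  0.1869] phi -1.2519 w 0.158 gf 50.0 F [ 0.3  0.1 -4.8]
shift/0.1 [-1.913  2.401 -1.257] turn/90 [ 0.    -0.001 -0.001]
torque [-0.11089388  0.14146538 -0.01940742]
```

play_rows:
  increments:
    - [[0,0,-0.04,0,0,0,-1],[0,0,-0.12,0,0,0,-1],[0,0,-0.23,0,0,0,-1],[0,0,-0.36,0,0,0,-1],[0,0,-0.5,0,0,0,-1],[0,0,-0.64,0,0,0,-1],[0,0,-0.78,0,0,0,-1],[0,0,-0.92,0,0,0,-1]]

```text
time: 13.65
position: [0.5488, -0.0322, 0.2797]
tool_rot: [-3.102, -0.499, -0.001]
ft_force: [-0.4, -0.7, -5.4]
grip_width: 0.155
grip_force: 50.0
```

play_rows:
  increments:
    - [[-0.025,0.03,-0.12,0,0,0,-1],[-0.075,0.095,-0.21,0,0,0,-1],[-0.145,0.18,-0.28,0,0,0,-1],[-0.225,0.28,-0.32,0,0,0,-1],[-0.32,0.4,-0.335,0,0,0,-1],[-0.41,0.515,-0.335,0,0,0,-1],[-0.505,0.635,-0.335,0,0,0,-1],[-0.6,0.75,-0.335,0,0,0,-1]]

```text
time: 14.45
position: [0.5144, -0.1238, 0.3114]
tool_rot: [-3.102, -0.497, 0.001]
ft_force: [0.2, -0.3, -5.1]
grip_width: 0.157
grip_force: 50.0
```

play_rows:
  increments:
    - [[-0.095,0.115,0,0,0,0,-1],[-0.185,0.235,0,0,0,0,-1],[-0.28,0.35,0,0,0,0,-1],[-0.375,0.47,0,0,0,0,-1],[-0.465,0.585,0,0,0,0,-1],[-0.56,0.705,0,0,0,0,-1],[-0.655,0.82,0,0,0,0,-1],[-0.75,0.94,0,0,0,0,-1]]

```text
time: 15.25
position: [0.473, -0.236, 0.3118]
tool_rot: [-3.102, -0.499, -0.0]
ft_force: [0.6, -0.7, -5.4]
grip_width: 0.156
grip_force: 50.0
```

play_rows:
  increments:
    - [[-0.085,0.11,0,0,0,0,-1],[-0.17,0.21,0,0,0,0,-1],[-0.25,0.315,0,0,0,0,-1],[-0.325,0.405,0,0,0,0,-1],[-0.39,0.49,0,0,0,0,-1],[-0.455,0.57,0,0,0,0,-1],[-0.505,0.635,0,0,0,0,-1],[-0.54,0.68,0,0,0,0,-1]]

```text
time: 16.05
position: [0.4432, -0.3172, 0.3117]
tool_rot: [3.102, 0.498, -0.0]
ft_force: [0.1, 0.6, -5.8]
grip_width: 0.157
grip_force: 50.0
```

play_rows:
  increments:
    - [[-0.015,0.02,0,0,0,0,-1],[-0.02,0.03,0,0,0,0,-1],[-0.02,0.03,0,0,0,0,-1],[-0.02,0.03,0,0,0,0,-1],[-0.02,0.03,0,0,0,0,-1]]

```text
time: 16.55
position: [0.4428, -0.3195, 0.3117]
tool_rot: [-3.101, -0.5, -0.0]
ft_force: [0.1, 0.4, -6.1]
grip_width: 0.153
grip_force: 50.0
```

Run:
```python
from ball import *
P=ballfit(); print(P); go([.4425,-.3201,.3124],.3211-np.pi/2)
im=ctrl.get_image('top'); cv2.imwrite('pics/f_top.png',im[:,:,::-1]);cv2.imwrite('pics/f_side.png',ctrl.get_image('side')[:,:,::-1])
for n in('top','side'):
    im=cv2.imread(f'pics/f_{n}.png').astype(int);x,y=np.round(proj(n,P)[0]).astype(int)
    print(n,proj(n,P)[0]);w=im[y-9:y+10,x-9:x+10]
    for r in w: print(' '.join('%3d%s'%(p.mean(),'*' if p.max()-p.min()<22 else ' ') for p in r))
```

```text
ball pred [388.7 211. ] seen [391.  211.2] area 20 tilt deg 0.02
[ 0.53774071 -0.28806796  0.17282366]
t 16.6 pos [ 0.4428 -0.3196  0.3118] phi -1.2513 w 0.156 gf 50.0 F [ 0.3  0.3 -5.5]
shift/0.1 [-0.004  0.004 -0.006] turn/90 [-0.    -0.    -0.001]
top [382.53764575 180.88294795]
 48   53   78   76   75   86  103  119  121  117  117  130  140  149  144  143  139  140  138 
 77   82   97   98   99  115  132  137  134  129  125  126  136  145  143  136  141  140  135 
 98  104  130  138  128  127  135  136  132  133  132  126  130  139  146  139  139  140  140 
130  132  144  149  137  123  127  127  127  123  130  127  127  137  144  141  140  140  142 
133  141  143  144  138  117  105  104  105   93  106  118  122  135  142  143  135  141  142 
136  135  138  138  130  122  114* 115* 108*  95*  96  103  111  128  140  144  139  138  138 
135  132  133  124  125  129* 130* 130* 119* 105*  97*  94  105  118  132  142  142  139  139 
136  130  125  123  130* 144* 144* 133* 125* 114*  94*  83*  87  110  132  141  142  138  139 
136  131  122  123* 132* 154* 150* 134* 123* 115*  96*  8
[... 2124 characters left out ...]
* 103   93* 102  104  146  166  164 
 40   21*  18*  19*  14*  12*  13*  26*  84*  84*  84*  88*  89*  93  153  154  114  161  166 
 29   21*  21*  13*   8*   9*  14*  30*  85*  81*  83*  80   83   92  162  165  139  156  167 
 26   20*  19*  14*   6*   9*  11*  44*  80   83   85   89   86  103  105  159  147  167  171 
 24*  22*  16*  20*  16*  12*  10*  78   97   99  104  102  104  104  105  106  160  167  179 
 24*  18*  17*   8*  10*  10*  37   97  104  105  104  105  102  107  108   96  160  169  179 
 22*  19*  11*  12*  14*  13*  84   97  105  104  103  103  107   99  103  101  102  171  181 
 24*  22*  14*  14*  11*  50   99  100  107  103  103  104  106  104  102   99  115  175  180
```

play_rows:
  increments:
    - [[0,0,0,0,0,0,-1],[0,0,0,0,0,0,-1],[0,0,0,0,0,0,-1],[0,0,0,0,0,0,-1],[0,0,0,0,0,0,-1]]

```text
time: 17.2
position: [0.4426, -0.32, 0.3118]
tool_rot: [3.102, 0.499, 0.0]
ft_force: [-0.8, 1.1, -5.4]
grip_width: 0.151
grip_force: 50.0
```

```bash
python3 -c "
from bench import ctrl
print(ctrl.get_state()['position']); print(ctrl.close_job())"
```

```text
[ 0.44257831 -0.31995229  0.31175624]
the job is handed in; nothing more can be done
None
```

I handed the job in at about 17 s: the clamp closed over the gauge and back board, and the tray is held level and still with the ball in its pocket over the middle of the anvil's face, its underside about 5 cm above it. No verdict came back, and I checked the final pose from arm readings and image pixels rather than a last viewed picture.

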